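Set the selector of a valve body with the square key

TASK

Take the thick T-bar key with the square shank out of the wooden key rack and put it fully into the square socket of the selector on the aluminium valve body. Then turn it clockwise, seen from above, until the selector's pointer reaches its brass stop pin, and leave the key standing in the socket.

Things in the scene. Friction and masses are not known exactly. Their poses are not given: they have to be found in the camera images.
- square_key: Loose steel T-key, 0.3 kg, upright in a rack well. Square shank 20 x 20 mm, 80 mm long, lowest 5 mm stepped in to 15 x 15; on it, centred, a dark bar handle 70 (key's x) x 22 (y) x 26 mm tall, 80 to 106 mm above the foot. Origin: centre of the foot's underside; z up the shank; shank sides face x and y. At first the foot is 10 mm above the bench, bar centre 103 mm; lift it straight out.
- rack: Fixed wooden block 70 (x) x 250 (y) x 40 mm tall; origin under its centre, z up. Three equal square wells 24 mm wide, 30 mm deep, in a row along y, 85 mm apart, hold three upright keys in any order, bars along the row: the square key, a slim round-rod T-key and a round key with a disc head; none reaches over 120 mm above the bench.
- socket (a point): Mouth centre of the square socket, 50 mm above the bench, in the steel round rotor (66 mm across) amid a ribbed aluminium valve body 170 x 220 x 46 mm, fixed. Socket 23 x 23 mm, 28 mm deep, with a 4 mm 45-degree chamfer at the mouth. x and y are square to its sides and turn with the rotor; z up. The key fits in four quarter turns, with about 9 degrees of play each way before it drives.
- selector (a joint): Turn of the rotor about the socket's vertical axis, rad, growing clockwise from above. Starts at 0 to 0.3; hard stop at 1.1, where the rotor's flat dark pointer (along -x of socket) meets the brass pin, which stands 12 mm high on the casting 60 mm from the axis. Friction 0.15 N m; it stays where it is left. Beyond the key's play the key turns it one to one.
Mind the look-alikes: they are no part of the job. Leave any orange look-alike of the square_key alone.

How it is judged:
By the outcome, as a careful person would: the job done as asked, in the order asked, and still so for the second after the job is handed in, with the robot touching nothing.
It also fails if it takes over 51 s, if anything falls off the work surface, if the arm or the gripper's body presses on something with over 40 N, if the wrist force passes 120 N, or if a joint passes its speed limit or range.

ROBOT

A 6-joint arm with a two-finger parallel gripper is mounted at the origin on the work surface. World frame = base frame: x ahead of the robot, y to its left, z up, the work surface at z = 0. Lengths are in m, angles in rad, forces in N, time in s.
With the tool pointing down it reaches from about 0.225 to 0.875 m from the base axis. Payload 3.4 kg.
Tool frame: the origin (TCP) lies midway between the tips of the shut fingers; the grasp point (between the pads) lies 19 mm behind it (pinch_z is the distance from the TCP to the grasp point, in m); z points along the fingers, y is the line along which they close (so a half turn about z gives the same grasp; the last joint's range is limited). The gripper opens to 85 mm and grips with 20 to 120 N. Pads are 22 mm wide; open, the fingers measure 114 mm over their backs; the gripper's body (76 mm by 85 mm) begins 54 mm behind the grasp point. The pads swing forward as they close: fully open they stand 13 mm farther back than shut.
Start: joints at [-1.437, 0.276, 1.505, -0, 1.361, -0.121], TCP at [0.145, -0.556, 0.231] pointing down, gripper open.
Joint ranges: [-2.89, 2.89], [-0.75, 2.08], [0.22, 2.7], [-1.18, 4.32], [0.11, 2.71], [-2.7, 2.7]. Speed limits (rad/s): [2.57, 2.57, 3.14, 3.14, 3.14, 3.14].

INTERFACE

Orientations are given as a unit quaternion [w, x, y, z].
In Python, from rig import get_state, get_image, sign_off, pinch_z gives the robot as it stands.
- The arm moves only by the tool send_rows, never from a script. Its argument "steps" is one flat list of numbers, 5 for each row, row after row: the gripper's target within -1 to 1 (fully open at 1, half-way at 0, shut at -1), then the shift along the tool's x, y, z in cm, then the turn about the tool's z in degrees. In form: [gripper, x, y, z, roll, gripper, x, y, z, roll, ...]. A call has 1 to 12 rows; each row shifts and turns the commanded pose from where the row before left it, along the tool's axes as they then stand; what a row does not reach is not made up. A row lasts 1/10 s, in which the tool goes at most 50 mm and 8.59 degrees, less where a joint would pass 70% of its speed; a pose out of reach is approached as far as the arm can. A call is refused whole if a number of a shift passes 5 or a number of a turn 8.59, either way. A call with a gripper value outside its range is refused whole. The fingers move at their own pace and stop on an object; "newtons" is the grip in N (left out, the last holds). Time passes only in rows, so rows that do not move let the fingers close. It gives the time, the measured TCP pose, the force, the opening and the grip force at its end, in the units of the state.
- get_state(): the state, without advancing time (a new reading comes with each control period).
- get_image(name): name is "side" or "top"; returns a dict with "color" (384x512x3 uint8, red, green, blue), "mtx" (3x3 intrinsics, pixels), "T" (4x4, takes a point from camera to world coordinates). Camera axes: x right, y down, z forward; pixel columns grow to the right and rows downward; lengths in m; the calibration is good to about 2 mm. A picture is of the moment at which its call begins. There is no depth.
- sign_off(): hands the job in; it is judged then, once.
The state is a dict: "clock": time; "qpos": joint angles; "qd": joint speeds; "effort": joint torques, N m; "position": TCP position; "ee_rot": TCP orientation; "contact_force": force on the tool from outside, world axes, zero at the start; "moment": the same for the moment, N m; "width": finger opening in m; "gripper_force": force on a finger pad.
Only numpy, scipy, OpenCV 4.12 (cv2) and the standard library are available. Lean on these libraries where they do the work, as an engineer would, in place of code of your own. Each camera call takes 0.05 s, during which the arm holds its last target. There are 200 camera calls.

## Working session

There is one attempt and no reset: what is moved stays moved. The work goes in short steps, Python scripts to look and compute and a tool call to move; the robot and the scene stay as the last step left them, time stands still between calls to the robot, and variables do not carry over. Pictures are saved under pics/ and viewed, at most 10 in all, crops included, and the job is handed in when it is done.

Besides the shell and the picture viewer there is one more tool, called as name(argument=value, ...) on one line, values as JSON. send_rows: Moves the arm, as the interface text tells. Its arguments: {"type":"object","properties":{"steps":{"type":"array"},"newtons":{"type":"number"}},"required":["steps"]}

```bash
mkdir -p pics; cat > h.py <<'E'
import numpy as np, cv2
from rig import *
def ray(im,u,v,z):
    K,T=im["mtx"],im["T"]; d=T[:3,:3]@np.linalg.solve(K,[u,v,1.]); o=T[:3,3]
    return o+d*(z-o[2])/d[2]
def proj(im,p):
    T=np.linalg.inv(im["T"]); c=T[:3,:3]@np.array(p)+T[:3,3]; q=im["mtx"]@c; return q[:2]/q[2]
def save(im,n,box=None,s=1):
    c=im["color"][:,:,::-1]
    if box: c=c[box[1]:box[3],box[0]:box[2]]
    cv2.imwrite("pics/"+n,cv2.resize(c,None,fx=s,fy=s,interpolation=cv2.INTER_CUBIC))
E
python3 - <<'E'
from h import *
import pickle
s=get_state(); print(s["position"],s["ee_rot"],s["clock"],pinch_z)
for n in("top","side"):
    im=get_image(n); pickle.dump(im,open(n+"0.pkl","wb")); save(im,n+"0.png",None,1.5); print(im["T"].round(3).tolist(),im["mtx"][0,0])
E
```

```text
[ 0.14485969 -0.55591047  0.23042998] [-9.27960821e-04  9.91891376e-01  1.27085155e-01 -1.13790888e-05] 0.0 0.0187
[[0.019, -0.994, 0.104, 0.415], [-1.0, -0.018, 0.01, 0.041], [-0.008, -0.105, -0.994, 0.87], [0.0, 0.0, 0.0, 1.0]] 349.62461299938684
[[0.774, -0.337, 0.536, 0.071], [-0.633, -0.385, 0.672, -0.515], [-0.021, -0.859, -0.511, 0.476], [0.0, 0.0, 0.0, 1.0]] 416.03617867541635
```

View pics/top0.png

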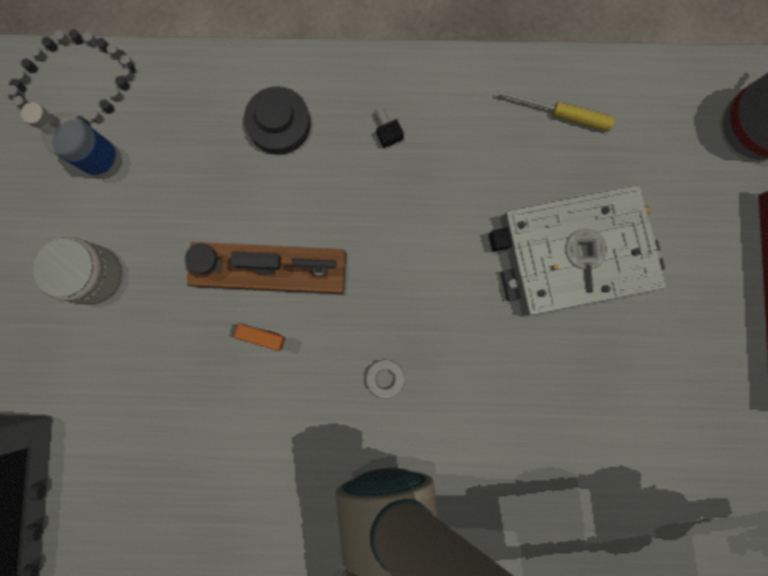

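View pics/side0.png

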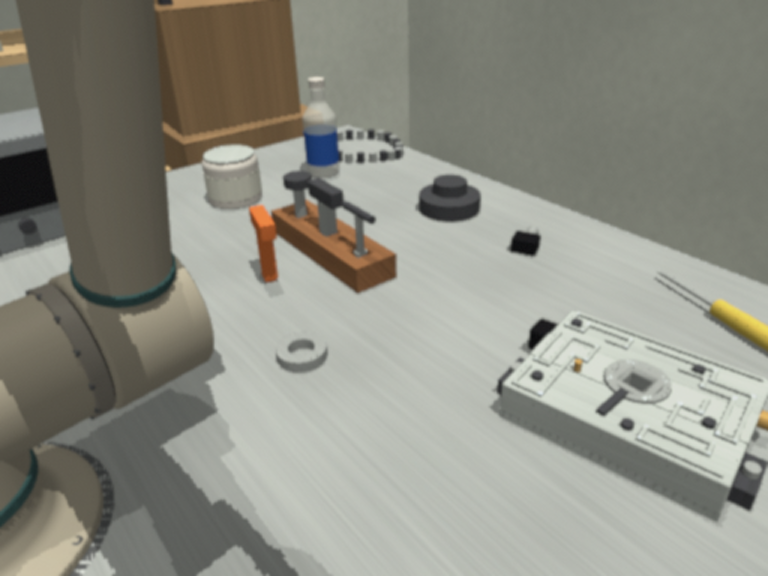

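The top view shows the rack, with the square key's bar in the middle well at about (255,262) in the enlarged picture. The socket is at (586,249), the pointer points down to (588,290) and the brass pin is at (555,267). Next I'll enlarge both areas.

```bash
python3 - <<'E'
from h import *
import pickle
im=pickle.load(open("top0.pkl","rb"))
a=im["color"][150:205,115:240]; b=im["color"][115:215,325:450]
c=np.vstack([a,b])[:,:,::-1]
c=cv2.resize(a[:,:,::-1],None,fx=6,fy=6,interpolation=cv2.INTER_CUBIC)
d=cv2.resize(im["color"][135:205,350:420][:,:,::-1],None,fx=8,fy=8,interpolation=cv2.INTER_CUBIC)
cv2.imwrite("pics/a.png",c);cv2.imwrite("pics/b.png",d)
E
```

```text
(no output)
```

View pics/a.png

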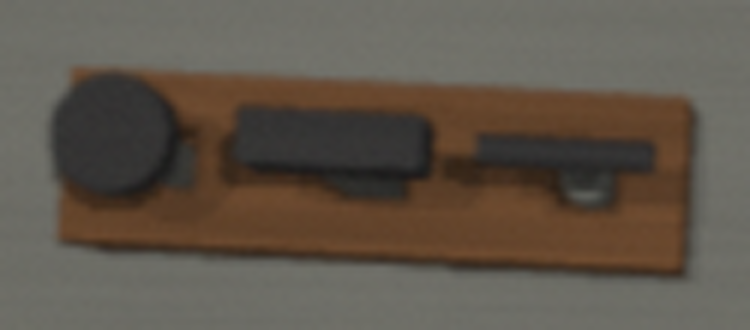

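View pics/b.png

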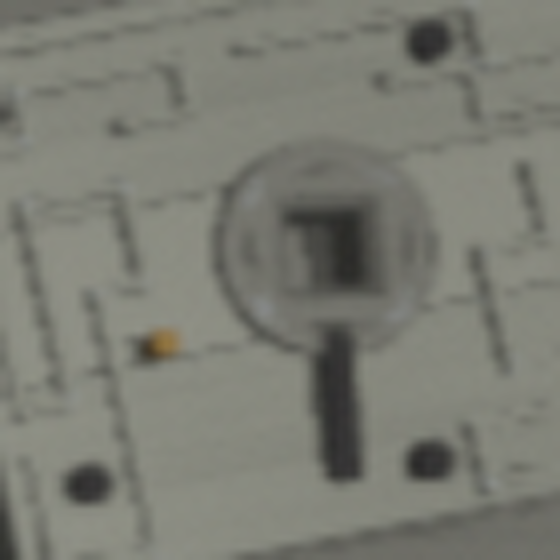

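```bash
python3 - <<'E'
from h import *
import pickle
im=pickle.load(open("top0.pkl","rb"))
A=lambda X,Y,z:ray(im,115+(X+.5)/6-.5,150+(Y+.5)/6-.5,z)[:2]
B=lambda X,Y,z:ray(im,350+(X+.5)/8-.5,135+(Y+.5)/8-.5,z)[:2]
k=[A(*p,.116) for p in [(238,106),(430,115),(430,176),(236,167)]]
r=[A(*p,.04) for p in [(72,68),(692,97),(685,272),(60,243)]]
for n,q in(("key",k),("rack",r)):
    c=np.mean(q,0);e=q[0]-q[1]+q[3]-q[2]
    print(n,c.round(4),"long",np.linalg.norm(e)/2,"short",np.linalg.norm(q[0]-q[3]),"yaw of long",np.degrees(np.arctan2(e[1],e[0])))
s=B(325,246,.05);t=B(343,478,.05);p=B(160,344,.055)
an=lambda d:np.degrees(np.arctan2(d[1],d[0]))
print("sock",s,"pointer",an(t-s),np.linalg.norm(t-s),"pin",p,an(p-s),np.linalg.norm(p-s))
sq=[B(*q,.05) for q in [(270,195),(384,195),(384,296),(275,298)]];print("sq",np.mean(sq,0))
st=get_state();w,x,y,z=st["ee_rot"]
from scipy.spatial.transform import Rotation as R
print(R.from_quat([x,y,z,w]).as_matrix().round(3),st["width"])
E
```

```text
key [0.5338 0.2221] long 0.07059410127395069 short 0.02249191680656802 yaw of long 88.32842417089351
rack [0.5345 0.2225] long 0.25016406960799814 short 0.07097600423813981 yaw of long 88.34076418601065
sock [ 0.57212214 -0.28359142] pointer -176.94280314281772 0.06910493985919554 pin [ 0.5411395  -0.23269612] 121.33106972940023 0.05958401726172027
sq [ 0.57216854 -0.28454813]
[[ 0.968  0.252 -0.   ]
 [ 0.252 -0.968  0.002]
 [ 0.    -0.002 -1.   ]] 0.08484551234895302
```

send_rows(steps=[1,2.86,-3.275,0,0,1,2.86,-3.275,0,0,1,2.86,-3.275,0,0,1,2.86,-3.275,0,0,1,2.86,-3.275,0,0,1,2.86,-3.275,0,0,1,2.86,-3.275,0,0,1,2.86,-3.275,0,0,1,2.86,-3.275,0,0,1,2.86,-3.275,0,0])

```text
clock: 1.1
position: [0.3394, -0.1657, 0.2312]
ee_rot: [0.0, 0.992, 0.127, 0.0]
contact_force: [0.7, 0.2, 0.7]
width: 0.0854
gripper_force: 0.0
```

send_rows(steps=[1,2.86,-3.275,0,0,1,2.86,-3.275,0,0,1,2.86,-3.275,0,0,1,2.86,-3.275,0,0,1,2.86,-3.275,0,0,1,2.86,-3.275,0,0,1,2.86,-3.275,0,0,1,2.86,-3.275,0,0,1,2.86,-3.275,0,0,1,2.86,-3.275,0,0])

```text
clock: 2.1
position: [0.5336, 0.2233, 0.2308]
ee_rot: [0.0, 0.992, 0.127, -0.0]
contact_force: [0.6, -0.5, 0.4]
width: 0.0852
gripper_force: 0.0
```

send_rows(steps=[1,0,0,0,-8.19,1,0,0,0,-8.19,1,0,0,0,-8.19,1,0,0,0,-8.19,1,0,0,0,-8.19,1,0,0,0,-8.19,1,0,0,0,-8.19,1,0,0,0,-8.19,1,0,0,0,-8.19,1,0,0,0,0])

```text
clock: 3.1
position: [0.5331, 0.2215, 0.2307]
ee_rot: [-0.0, 0.718, 0.697, -0.001]
contact_force: [-0.3, -0.6, -0.0]
width: 0.0854
gripper_force: 0.0
```

send_rows(steps=[1,0.05,0.07,3,0,1,0,0,3,0,1,0,0,3,0,1,0,0,3,0,1,0,0,2,0,1,0,0,1,0,1,0,0,0,0])

```text
clock: 3.8
position: [0.5331, 0.2217, 0.0799]
ee_rot: [-0.001, 0.718, 0.696, -0.001]
contact_force: [-0.2, -0.0, -0.5]
width: 0.0856
gripper_force: 0.0
```

```bash
python3 - <<'E'
from h import *
save(get_image("side"),"s1.png",(150,80,300,200),5)
E
```

```text
(no output)
```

View pics/s1.png

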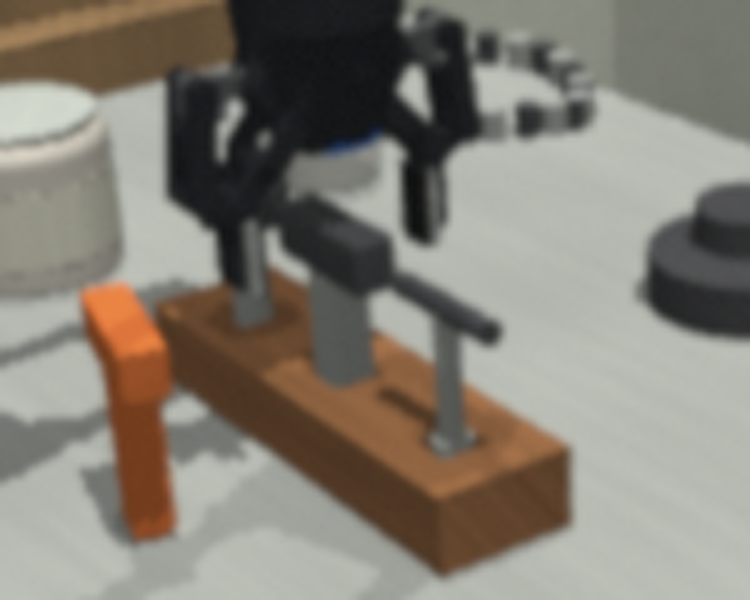

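The fingers stand on either side of the square key's bar, at about (240,250) and (425,200) in the crop. The bar is at (335,240) and clear of them, and the orange key is well away, so I'll close the gripper.

send_rows(newtons=70, steps=[-1,0,0,0,0,-1,0,0,0,0,-1,0,0,0,0,-1,0,0,0,0,-1,0,0,0,0,-1,0,0,0,0,-1,0,0,0,0,-1,0,0,0,0])

```text
clock: 4.65
position: [0.5346, 0.2221, 0.082]
ee_rot: [0.0, 0.717, 0.697, 0.001]
contact_force: [0.1, -0.8, 6.2]
width: 0.0212
gripper_force: 69.1
```

send_rows(steps=[-1,0,0,-1,0,-1,0,0,-2,0,-1,0,0,-2,0,-1,0,0,-3,0,-1,0,0,-3,0,-1,0,0,-3,0,-1,0,0,0,0])

```text
clock: 5.35
position: [0.5361, 0.2227, 0.2254]
ee_rot: [0.002, 0.717, 0.697, 0.003]
contact_force: [0.8, -0.1, -2.6]
width: 0.0215
gripper_force: 69.6
```

```bash
python3 - <<'E'
from h import *
print(get_state()["qpos"])
save(get_image("side"),"s2.png",(140,10,290,130),5)
E
```

```text
[2.73884379e-01 2.83326768e-01 1.50920317e+00 4.25639113e-05
 1.34123565e+00 3.03325943e-01]
```

View pics/s2.png

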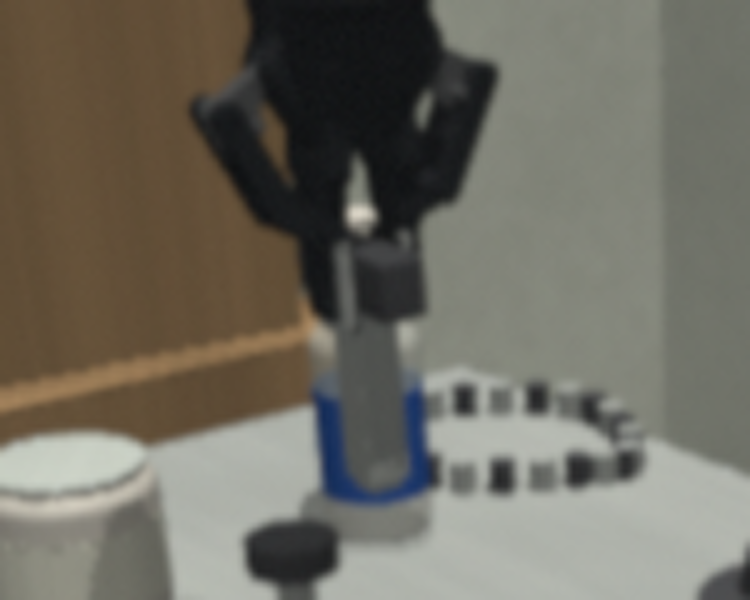

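The key is gripped and upright: bar at about (390,280) in the crop, shank down to (375,485). I'll move it above the socket.

send_rows(steps=[-1,-3.6,0.36,0,0,-1,-3.6,0.36,0,0,-1,-3.6,0.36,0,0,-1,-3.6,0.36,0,0,-1,-3.6,0.36,0,0,-1,-3.6,0.36,0,0,-1,-3.6,0.36,0,0,-1,-3.6,0.36,0,0,-1,-3.6,0.36,0,0,-1,-3.6,0.36,0,0,-1,-3.6,0.36,0,0,-1,-3.6,0.36,0,0])

```text
clock: 6.6
position: [0.563, -0.2118, 0.2185]
ee_rot: [-0.003, 0.718, 0.697, -0.001]
contact_force: [0.2, -0.3, -2.2]
width: 0.021
gripper_force: 69.6
```

send_rows(steps=[-1,-3.6,0.36,0,0,-1,-3.6,0.36,0,0,-1,0,0,2,-4.7,-1,0,0,2,0,-1,0,0,2,0,-1,0,0,1.5,0,-1,0,0,0,0,-1,0,0,0,0])

```text
clock: 7.4
position: [0.5687, -0.2826, 0.1446]
ee_rot: [-0.002, 0.688, 0.725, -0.0]
contact_force: [-0.3, -0.2, -2.8]
width: 0.0209
gripper_force: 69.3
```

```bash
python3 - <<'E'
from h import *
import pickle
s=get_state();print(s["position"],s["qpos"][5])
a=get_image("side");b=get_image("top");pickle.dump((a,b),open("p3.pkl","wb"))
for im in(a,b): print(proj(im,[.572,-.284,.05]),proj(im,list(s["position"][:2])+[s["position"][2]+.034]))
f=lambda im,u,v:cv2.resize(im["color"][v-40:v+40,u-40:u+40][:,:,::-1],(400,400),interpolation=cv2.INTER_CUBIC)
u=np.round(proj(a,[.572,-.284,.08])).astype(int);v=np.round(proj(b,[.572,-.284,.08])).astype(int);print(u,v)
cv2.imwrite("pics/c3.png",np.hstack([f(a,*u),f(b,*v)]))
E
```

```text
[ 0.56868292 -0.28262248  0.14459799] -0.6232381922829744
[423.41402525 252.15029037] [437.78042641 180.77999074]
[390.36179748 165.36633109] [414.98335546 155.28757382]
[427 237] [396 163]
```

View pics/c3.png

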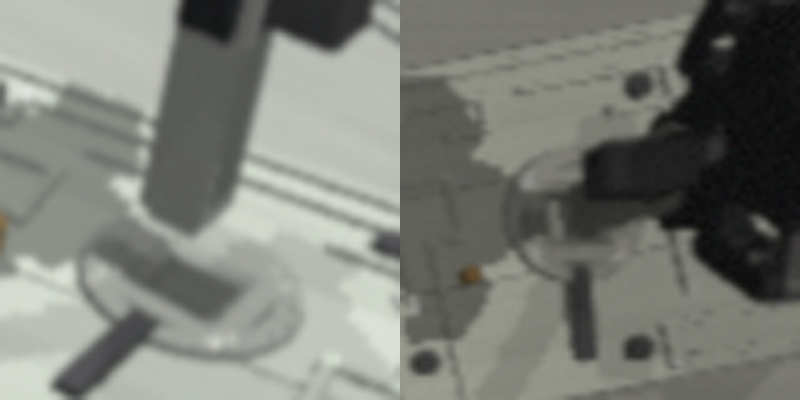

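```bash
cat >> h.py <<'E'
import pickle
from scipy.spatial.transform import Rotation as R
def keypts(p,yaw,foot):
    c,s=np.cos(yaw),np.sin(yaw)
    out={}
    for n,hx,hy,z in(("foot",.0075,.0075,0),("step",.01,.01,.005),("shtop",.01,.01,.08),("bartop",.035,.011,.106)):
        out[n]=[[p[0]+c*a*hx-s*b*hy,p[1]+s*a*hx+c*b*hy,foot+z] for a,b in((1,1),(1,-1),(-1,-1),(-1,1))]
    return out
E
python3 - <<'E'
from h import *
a,b=pickle.load(open("p3.pkl","rb"))
kp=keypts([.5687,-.2826],np.radians(93),.0726)
pic=[]
for im,(u,v) in((a,(427,237)),(b,(396,163))):
    c=cv2.resize(im["color"][v-40:v+40,u-40:u+40][:,:,::-1],(400,400),interpolation=cv2.INTER_CUBIC)
    for n,col in(("foot",(0,0,255)),("step",(0,255,0)),("shtop",(255,255,0)),("bartop",(255,0,255))):
        q=np.array([(proj(im,p)-[u-40,v-40]+.5)*5-.5 for p in kp[n]]).round().astype(int)
        cv2.polylines(c,[q.reshape(-1,1,2)],True,col,1)
    for cc,hh in((np.array([.572,-.284]),.0155),(np.array([.572,-.284]),.0115)):
        y=np.radians(3);x1=np.array([np.cos(y),np.sin(y)])*hh;y1=np.array([-x1[1],x1[0]])
        q=np.array([(proj(im,[*(cc+i*x1+j*y1),.05])-[u-40,v-40]+.5)*5-.5 for i,j in((1,1),(1,-1),(-1,-1),(-1,1))]).round().astype(int)
        cv2.polylines(c,[q.reshape(-1,1,2)],True,(0,160,255),1)
    pic.append(c)
cv2.imwrite("pics/c4.png",np.hstack(pic))
E
```

```text
(no output)
```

View pics/c4.png

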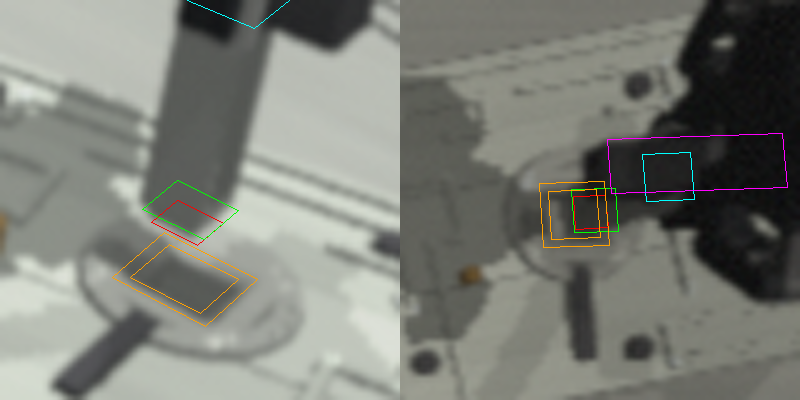

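The overlay is close. The predicted foot (green/red) lies about where the shank's foot is seen, and the socket outline fits. I'll check the key's in-hand offset numerically from edge profiles.

```bash
python3 - <<'E'
from h import *
from scipy.ndimage import map_coordinates as mc
a,b=pickle.load(open("p3.pkl","rb"))
kp=keypts([.5687,-.2826],np.radians(93),.0726)
ga=a["color"].mean(2);gb=b["color"].mean(2)
st=[proj(a,p) for p in kp["step"]];tp=[proj(a,p) for p in kp["shtop"]]
print("step",np.round(st,1).tolist());
for v in(206,212,218,224,230):
    t=(v-np.array(st)[:,1])/(np.array(tp)-np.array(st))[:,1]
    x=np.array(st)[:,0]+t*(np.array(tp)-np.array(st))[:,0]
    print(v,"pred",x.round(1),"from 408:",ga[v,408:448].round().astype(int).tolist())
# column through the foot front corner
for u in(421,424,427): print("col",u,"from v230",ga[230:256,u].round().astype(int).tolist())
print("top bar pred",np.round([proj(b,p) for p in kp["bartop"]],1).tolist(),"bot",np.round([proj(b,[p[0],p[1],p[2]-.026]) for p in kp["bartop"]],1).tolist())
for v in(152,154,156,158,160): print(v,"from 385",gb[v,385:412].round().astype(int).tolist())
for u in(398,402,406,410): print("u",u,"from v143",gb[143:170,u].round().astype(int).tolist())
E
```

```text
step [[415.1, 238.3], [422.0, 232.7], [434.2, 238.6], [427.4, 244.5]]
206 pred [422.  427.9 442.1 436.4] from 408: [190, 190, 191, 189, 190, 190, 190, 190, 190, 189, 188, 186, 169, 131, 98, 89, 89, 88, 88, 88, 87, 86, 82, 78, 80, 86, 91, 92, 94, 92, 85, 88, 111, 150, 178, 185, 184, 181, 176, 167]
212 pred [420.7 426.5 440.6 435. ] from 408: [187, 187, 186, 187, 186, 187, 188, 188, 189, 188, 185, 165, 119, 93, 89, 90, 89, 90, 89, 88, 89, 89, 88, 89, 88, 88, 86, 85, 84, 85, 96, 128, 167, 182, 185, 185, 185, 185, 184, 184]
218 pred [419.4 425.2 439.2 433.6] from 408: [118, 118, 123, 128, 137, 152, 166, 178, 189, 183, 156, 110, 90, 89, 89, 89, 89, 89, 88, 90, 91, 91, 89, 89, 89, 85, 85, 84, 89, 110, 152, 181, 188, 189, 189, 189, 188, 188, 187, 187]
224 pred [418.1 423.9 437.7 432.2] from 408: [125, 121, 117, 113, 116, 120, 129, 149, 162, 142, 104, 89, 88, 89, 90, 89, 91, 92, 91, 92, 92, 92, 92, 89, 85, 84, 84, 93, 126, 169, 185, 189, 189, 189, 189, 189, 188, 188, 189, 189]
230 pred [416.8 422.5 436.3 430.8] from 408: [123, 121, 120, 118, 117, 123, 135, 145, 123, 98, 90, 90, 92, 92, 92, 9
[... 1121 characters left out ...]
 39, 41, 36, 33, 33, 32, 33, 35, 32, 32, 32, 32, 33]
160 from 385 [104, 101, 98, 97, 85, 64, 55, 42, 30, 26, 27, 27, 32, 32, 39, 36, 37, 34, 31, 30, 30, 33, 32, 32, 31, 31, 28]
u 398 from v143 [133, 116, 108, 112, 120, 122, 118, 101, 61, 41, 36, 35, 37, 37, 39, 38, 37, 32, 31, 26, 40, 46, 48, 50, 52, 69, 92]
u 402 from v143 [125, 134, 121, 126, 123, 121, 118, 88, 53, 37, 33, 31, 32, 32, 33, 33, 35, 34, 26, 27, 43, 49, 51, 58, 89, 103, 108]
u 406 from v143 [136, 118, 127, 110, 79, 59, 52, 41, 33, 31, 30, 30, 33, 34, 34, 35, 33, 33, 30, 26, 34, 46, 50, 71, 115, 126, 129]
u 410 from v143 [94, 70, 39, 21, 39, 48, 33, 28, 33, 30, 32, 29, 31, 35, 34, 32, 32, 31, 30, 45, 47, 42, 32, 18, 17, 34, 75]
```

The key sits at the TCP axis to within about 1 mm. I'll correct by (+3.4, −1.5) mm and lower it in stages while watching the force.

send_rows(steps=[-1,-0.17,0.33,0,0,-1,0,0,0,0,-1,0,0,1.2,0,-1,0,0,1,0,-1,0,0,0.3,0,-1,0,0,0.3,0,-1,0,0,0,0])

```text
clock: 8.2
position: [0.5727, -0.2847, 0.1177]
ee_rot: [-0.0, 0.688, 0.725, -0.0]
contact_force: [-0.1, 1.3, -2.7]
width: 0.0214
gripper_force: 69.6
```

send_rows(steps=[-1,0,0,0.3,0,-1,0,0,0.3,0,-1,0,0,0.3,0,-1,0,0,0,0])

```text
clock: 8.6
position: [0.5737, -0.2856, 0.1159]
ee_rot: [0.003, 0.688, 0.726, 0.0]
contact_force: [-5.6, 2.8, 25.6]
width: 0.021
gripper_force: 73.4
```

send_rows(steps=[-1,0,0,-0.8,0,-1,0,0,-0.6,0,-1,0,0,0,0])

```text
clock: 8.9
position: [0.5736, -0.2851, 0.1241]
ee_rot: [0.001, 0.688, 0.725, 0.0]
contact_force: [-0.4, 1.0, -3.1]
width: 0.021
gripper_force: 69.4
```

```bash
python3 - <<'E'
from h import *
s=get_state();P=s["position"];print(P,s["ee_rot"])
a,b=get_image("side"),get_image("top");pickle.dump((a,b,P),open("p5.pkl","wb"))
yaw=np.radians(93)
kp=keypts(P[:2],yaw,P[2]-.072)
pic=[]
for im,c0,h in((a,[.572,-.284,.06],.05),(b,[.572,-.284,.08],.08)):
    u,v=np.round(proj(im,c0)).astype(int)
    c=cv2.resize(im["color"][v-25:v+25,u-25:u+25][:,:,::-1],(400,400),interpolation=cv2.INTER_CUBIC)
    c=cv2.convertScaleAbs(c,alpha=1.4)
    for n,col in(("foot",(0,0,255)),("step",(0,255,0)),("bartop",(255,0,255))):
        q=np.array([(proj(im,p)-[u-25,v-25]+.5)*8-.5 for p in kp[n]]).round().astype(int)
        cv2.polylines(c,[q.reshape(-1,1,2)],True,col,1)
    t=np.linspace(0,2*np.pi,60)
    q=np.array([(proj(im,[.572+.033*np.cos(i),-.284+.033*np.sin(i),.05])-[u-25,v-25]+.5)*8-.5 for i in t]).round().astype(int)
    cv2.polylines(c,[q.reshape(-1,1,2)],True,(0,160,255),1)
    y=np.radians(3);x1=np.array([np.cos(y),np.sin(y)])*.0115;y1=np.array([-x1[1],x1[0]])
    q=np.array([(proj(im,[*(np.array([.572,-.284])+i*x1+j*y1),.046])-[u-25,v-25]+.5)*8-.5 for i,j in((1,1),(1,-1),(-1,-1),(-1,1))]).round().astype(int)
    cv2.polylines(c,[q.reshape(-1,1,2)],True,(0,160,255),1)
    pic.append(c)
cv2.imwrite("pics/c5.png",np.hstack(pic))
E
```

```text
[ 0.57362126 -0.28514471  0.12405616] [1.02114507e-03 6.88310969e-01 7.25415004e-01 1.99130775e-04]
```

View pics/c5.png

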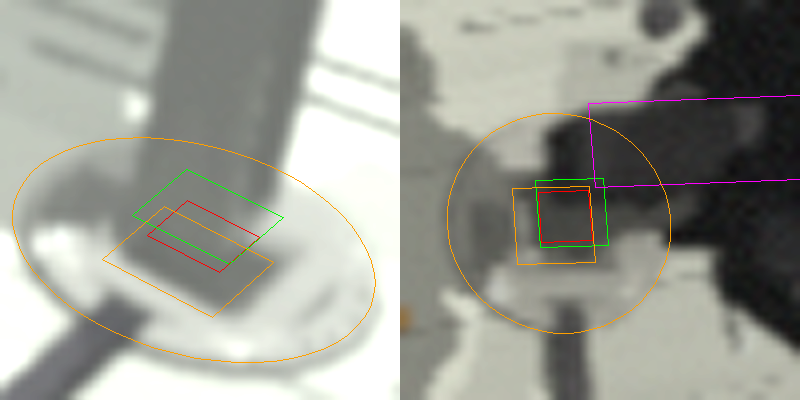

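Contact came at the mouth with the force pointing −x,+y, and the picture shows the foot (red, (565,215)) offset towards +x,−y from the socket (555,225). I'll shift by (−2.5, +1.5) mm and lower again.

send_rows(steps=[-1,0.16,-0.24,0,0,-1,0,0,0.3,0,-1,0,0,0.3,0,-1,0,0,0.3,0,-1,0,0,0.3,0,-1,0,0,0.2,0,-1,0,0,0,0])

```text
clock: 9.7
position: [0.5713, -0.2843, 0.1163]
ee_rot: [0.003, 0.688, 0.726, 0.0]
contact_force: [-7.4, 2.0, 33.2]
width: 0.021
gripper_force: 74.8
```

```bash
python3 - <<'E'
from h import *
a,b=pickle.load(open("p3.pkl","rb"))
g=a["color"].mean(2).round().astype(int)
kp=keypts([.5687,-.2826],np.radians(93),.0726)
print("foot",np.round([proj(a,p) for p in kp["foot"]],1).tolist());print("step",np.round([proj(a,p) for p in kp["step"]],1).tolist())
print("    "+" ".join("%3d"%u for u in range(410,442)))
for v in range(226,266): print(v," ".join("%3d"%x for x in g[v,410:442]))
s=get_state();print(s["position"],s["contact_force"],s["moment"])
E
```

```text
foot [[416.9, 241.0], [422.0, 236.7], [431.2, 241.2], [426.1, 245.6]]
step [[415.1, 238.3], [422.0, 232.7], [434.2, 238.6], [427.4, 244.5]]
    410 411 412 413 414 415 416 417 418 419 420 421 422 423 424 425 426 427 428 429 430 431 432 433 434 435 436 437 438 439 440 441
226 133 131 130 128 138 150 134 104  89  88  89  90  91  91  92  92  93  92  92  92  89  87  85  84  87 108 150 185 194 193 191 190
227 132 133 133 136 154 174 153 107  89  89  89  91  91  91  92  92  92  92  92  91  90  87  84  84  88 109 147 176 188 192 195 193
228 125 129 133 137 152 171 153 109  90  88  89  91  91  92  92  92  92  92  91  92  90  86  84  85  90 116 146 155 162 169 180 190
229 115 120 125 131 146 160 141 104  90  91  91  91  91  91  91  91  92  91  92  93  92  87  83  86 100 139 174 170 161 155 156 165
230 120 118 117 123 135 145 123  98  90  90  92  92  92  91  91  91  92  92  92  95  95  87  83  86 110 159 197 201 192 182 168 155
231 141 138 130 127 129 125 106  93  90  91  91  91  92  91  91  91  92  91  92  94  93  86  84  88 115 163 200 209 209 206 199 185
232 173 176 168 159 159 136 103  92 
[... 3862 characters left out ...]
3 134 129 131 138 150 157 158 157 157 155 146 140 145 153 159
262  83  76  75  74  74  73  75  91 118 140 146 149 154 158 158 158 156 153 150 151 157 161 161 162 159 156 152 148 148 156 160 160
263  76  74  74  72  72  71  82 111 139 154 156 157 158 159 159 159 160 161 163 166 170 169 169 171 163 157 155 157 159 161 159 155
264  74  73  73  72  70  72  88 116 139 150 156 157 158 159 160 160 161 166 175 184 187 180 177 181 169 161 159 160 162 161 157 150
265  74  73  72  73  79  94 105 117 124 129 139 146 151 155 157 158 159 166 179 193 197 183 175 177 168 161 160 160 159 156 150 144
[ 0.57134102 -0.28430483  0.11632564] [-7.39584066  1.95461157 33.24255172] [0.99589126 1.63399812 0.08039047]
```

send_rows(steps=[-1,0,0,-0.8,0,-1,0,0,-1.7,0,-1,0,0,0,0,-1,0,0,0,0])

```text
clock: 10.1
position: [0.5702, -0.2831, 0.1333]
ee_rot: [-0.0, 0.688, 0.725, -0.0]
contact_force: [-0.3, 0.7, -4.3]
width: 0.0212
gripper_force: 69.9
```

```bash
python3 - <<'E'
from h import *
s=get_state();P=s["position"];print(P,s["contact_force"],s["moment"])
a,b=get_image("side"),get_image("top");pickle.dump((a,b,P),open("p6.pkl","wb"))
# socket from side view
A,_=pickle.load(open("p3.pkl","rb"))
y=np.radians(3);x1=np.array([np.cos(y),np.sin(y)]);y1=np.array([-x1[1],x1[0]])
c=ray(A,428.8,261.8,.046)[:2]; print("socket from side",c+.0115*(x1+y1))
for z in(.0706,.0726,.0746,.0766): print("foot axis (p3) at z",z,ray(A,424.9,243.4,z)[:2]+.0075*(x1+y1), ray(A,425.1,244,z)[:2]+.0075*(x1+y1))
g=a["color"].mean(2).round().astype(int)
u,v=proj(a,[P[0],P[1],P[2]-.072]).round().astype(int);print(u,v)
print("    "+" ".join("%3d"%i for i in range(u-14,u+15)))
for r in range(v-10,v+12): print(r," ".join("%3d"%x for x in g[r,u-14:u+15]))
E
```

```text
[ 0.57023647 -0.28310277  0.13332726] [-0.34999244  0.70341825 -4.26631217] [0.02336099 0.01845937 0.01277828]
socket from side [ 0.57403243 -0.28739773]
foot axis (p3) at z 0.0706 [ 0.57435196 -0.27750772] [ 0.57332209 -0.27848985]
foot axis (p3) at z 0.0726 [ 0.57190383 -0.27864192] [ 0.57087905 -0.27961921]
foot axis (p3) at z 0.0746 [ 0.56945571 -0.27977613] [ 0.568436   -0.28074858]
foot axis (p3) at z 0.0766 [ 0.56700759 -0.28091033] [ 0.56599296 -0.28187794]
424 247
    410 411 412 413 414 415 416 417 418 419 420 421 422 423 424 425 426 427 428 429 430 431 432 433 434 435 436 437 438
237 135 134 141 156 165 143 104  90  91  91  91  91  91  91  91  92  92  92  92  91  86  84  87 105 151 193 206 208 208
238 134 134 134 136 134 115  95  89  91  91  91  91  91  91  91  91  91  91  90  87  84  84  89 117 164 198 206 207 207
239 135 132 131 128 120 102  91  91  90  92  91  92  91  91  92  91  92  92  90  86  83  84  93 129 179 203 208 206 206
240 132 127 125 122 112  98  91  90  91  91  91  91  91  91  91  91  93  93  92  87  84  87  99 141 189 208 211 209 208
241 124 122 121 117 10
[... 1437 characters left out ...]
 113  94  86  83  82  82  84  86  87  88  87  89  88  88  89  91  95 101 108 116 123 129 135 142 152
254 163 160 159 153 135 118 101  90  86  83  83  85  87  89  89  88  89  87  89  88  89  91  93  99 109 121 133 145 156
255 161 158 158 158 154 144 131 116 100  88  85  86  87  88  89  89  89  89  88  88  87  88  89  93 106 124 142 153 159
256 159 154 151 154 157 157 152 143 128 110  98  90  88  88  88  88  89  88  89  89  88  89  93 101 120 138 152 159 161
257 160 155 145 140 146 155 157 156 151 138 125 111  98  92  88  87  87  87  89  89  90  94 103 118 136 150 158 161 161
258 159 156 142 122 120 133 146 155 157 156 150 138 125 109  96  89  88  88  87  90  95 103 120 136 149 156 159 160 159
```

```bash
python3 - <<'E'
from h import *
a,b,P=pickle.load(open("p6.pkl","rb"))
kp=keypts(P[:2],np.radians(93),P[2]-.072)
kp["barbot"]=[[*p[:2],p[2]-.026] for p in kp["bartop"]]
u,v=np.round(proj(a,[*P[:2],P[2]])).astype(int); u0,v0=u-32,v-38; print(u0,v0)
c=cv2.resize(a["color"][v0:v0+100,u0:u0+64][:,:,::-1],None,fx=6,fy=6,interpolation=cv2.INTER_CUBIC)
c=np.clip(255*(c/255.)**.6,0,255).astype(np.uint8);d=c.copy()
f=lambda p:(proj(a,p)-[u0,v0]+.5)*6-.5
for n,col in(("foot",(0,0,255)),("step",(0,255,0)),("shtop",(255,255,0)),("bartop",(255,0,255)),("barbot",(255,0,255))):
    cv2.polylines(d,[np.array([f(p) for p in kp[n]]).round().astype(int).reshape(-1,1,2)],True,col,1)
for i in range(4): cv2.line(d,*[tuple(int(x) for x in f(kp[n][i])) for n in("step","shtop")],(255,255,0),1)
print({n:np.round([f(p) for p in q]).tolist() for n,q in kp.items()})
cv2.imwrite("pics/c6.png",np.hstack([c,d]))
E
```

```text
401 170
{'foot': [[95.0, 462.0], [126.0, 436.0], [180.0, 463.0], [150.0, 489.0]], 'step': [[85.0, 446.0], [126.0, 412.0], [198.0, 448.0], [158.0, 483.0]], 'shtop': [[137.0, 200.0], [180.0, 168.0], [258.0, 201.0], [217.0, 234.0]], 'bartop': [[58.0, 69.0], [106.0, 37.0], [389.0, 148.0], [344.0, 185.0]], 'barbot': [[41.0, 161.0], [89.0, 128.0], [364.0, 242.0], [318.0, 281.0]]}
```

View pics/c6.png

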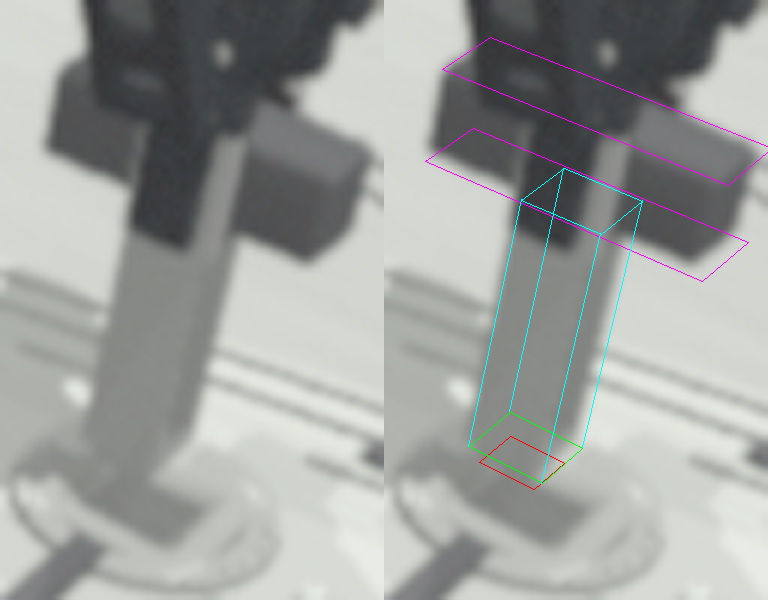

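The picture shows the key held upright and square, with the bar and shank edges within about 2 px of the prediction. So the remaining doubt is the socket position. I'll rectify the clean first images in the rotor plane and measure the square and the rotor numerically in both views.

```bash
python3 - <<'E'
from h import *
S=.00025;N=400;C=np.array([.572,-.284])
for n in("top","side"):
    im=pickle.load(open(n+"0.pkl","rb"));g=im["color"].mean(2).astype(np.float32)
    for z in(.05,.046):
        ii,jj=np.meshgrid((np.arange(N)-N/2)*S,(np.arange(N)-N/2)*S)  # ii: x offset cols, jj: y offset rows
        m=np.array([proj(im,[C[0]+a,C[1]+b,z]) for a,b in zip(ii.ravel(),jj.ravel())]).reshape(N,N,2).astype(np.float32)
        w=cv2.remap(g,m[...,0],m[...,1],cv2.INTER_CUBIC)
        sub=w[110:290,110:290]
        # 1-D profiles through centre along socket x and y (3 deg): averaged over +-4 mm
        if z==.046 or n=="top" or 1:
            th=np.radians(3);t=np.arange(-20,20.1,1)*1e-3
            out=[]
            for ax in(0,1):
                pr=[]
                for s in np.linspace(-.005,.005,9):
                    d=np.array([np.cos(th),np.sin(th)]);e=np.array([-d[1],d[0]])
                    if ax: d,e=e,-d
                    q=(t[:,None]*d+s*e)/S+N/2
                    pr.append(cv2.remap(w,q[:,0].astype(np.float32)[None],q[:,1].astype(np.float32)[None],1)[0])
                out.append(np.mean(pr,0).round().astype(int).tolist())
            print(n,z,"x",out[0]);print("      y",out[1])
        # rotor rim: darkest radius per direction, 27..39mm -> circle fit
        pts=[]
        for a in np.radians(np.arange(0,360,5)):
            if abs((np.degrees(a)-183+180)%360-180)<20: continue
            r=np.arange(.027,.039,.00025);q=np.array([r*np.cos(a),r*np.sin(a)])/S+N/2
            p=cv2.remap(w,q[0].astype(np.float32)[None],q[1].astype(np.float32)[None],1)[0]
            k=p.argmin();pts.append((r[k]*np.cos(a),r[k]*np.sin(a)))
        pts=np.array(pts)
        from scipy.optimize import least_squares as L
        f=L(lambda c:np.hypot(pts[:,0]-c[0],pts[:,1]-c[1])-c[2],[0,0,.033],loss="soft_l1",f_scale=.0007).x
        print(n,z,"rotor fit mm",(f*1e3).round(2))
E
```

```text
top 0.05 x [114, 114, 112, 110, 105, 97, 89, 80, 74, 69, 65, 63, 61, 62, 63, 63, 63, 62, 61, 60, 60, 60, 60, 60, 59, 58, 56, 51, 50, 53, 60, 70, 80, 90, 94, 97, 102, 108, 112, 113, 111]
      y [110, 110, 106, 101, 95, 89, 84, 77, 72, 65, 57, 50, 45, 44, 43, 43, 45, 48, 53, 59, 64, 68, 70, 71, 73, 75, 82, 90, 99, 104, 106, 106, 103, 102, 103, 106, 109, 112, 113, 112, 109]
top 0.05 rotor fit mm [-0.92  1.12 30.9 ]
top 0.046 x [112, 115, 113, 111, 109, 102, 95, 87, 80, 78, 74, 71, 70, 70, 71, 71, 71, 70, 68, 66, 65, 66, 66, 66, 66, 64, 62, 57, 53, 52, 55, 63, 73, 83, 92, 95, 97, 103, 108, 112, 112]
      y [107, 103, 97, 90, 85, 80, 73, 68, 59, 52, 46, 44, 43, 43, 44, 47, 51, 57, 63, 67, 70, 71, 72, 74, 80, 88, 97, 104, 107, 107, 105, 102, 103, 105, 108, 111, 113, 113, 111, 106, 101]
top 0.046 rotor fit mm [ 0.    1.93 29.17]
side 0.05 x [169, 176, 179, 177, 170, 159, 144, 128, 113, 102, 96, 93, 92, 92, 91, 91, 91, 90, 90, 88, 87, 87, 86, 87, 90, 96, 105, 117, 129, 141, 150, 157, 162, 165, 167, 170, 173, 176, 179, 181, 183]
      y [181, 179, 172, 159, 139, 118, 102, 92, 88, 87, 88, 88, 88, 88, 88, 88, 88, 88, 88, 89, 89, 88, 88, 89, 92, 97, 105, 119, 137, 154, 164, 168, 167, 168, 172, 176, 180, 182, 183, 181, 178]
side 0.05 rotor fit mm [-3.5  -2.31 30.69]
side 0.046 x [112, 123, 137, 151, 164, 172, 178, 178, 175, 166, 153, 137, 120, 106, 97, 91, 89, 89, 89, 89, 88, 88, 88, 87, 87, 86, 86, 86, 88, 91, 97, 106, 117, 129, 140, 149, 156, 161, 164, 166, 169]
      y [180, 180, 179, 176, 167, 151, 131, 113, 99, 91, 87, 87, 87, 87, 87, 87, 87, 87, 87, 87, 87, 88, 88, 89, 91, 94, 98, 103, 110, 122, 139, 155, 163, 164, 163, 163, 167, 174, 179, 182, 182]
side 0.046 rotor fit mm [-1.85 -0.78 29.07]
```

send_rows(steps=[-1,-0.35,0.22,0,0,-1,0,0,1,0,-1,0,0,0.5,0,-1,0,0,0.3,0,-1,0,0,0.3,0,-1,0,0,0.2,0,-1,0,0,0,0])

```text
clock: 10.9
position: [0.5727, -0.2866, 0.111]
ee_rot: [-0.0, 0.688, 0.725, -0.0]
contact_force: [-0.0, 0.5, -3.4]
width: 0.0212
gripper_force: 69.9
```

```bash
python3 - <<'E'
from h import *
s=get_state();print(s["position"],s["contact_force"],s["moment"])
E
```

```text
[ 0.57268981 -0.28656299  0.11103432] [-0.02052146  0.53554203 -3.40171736] [ 0.04745241 -0.02634527 -0.00660103]
```

No contact at a height that was blocked before, so the socket does lie further towards −y. I'll continue down.

send_rows(steps=[-1,0,0,0.3,0,-1,0,0,0.3,0,-1,0,0,0.2,0,-1,0,0,0,0])

```text
clock: 11.3
position: [0.5726, -0.2865, 0.1029]
ee_rot: [-0.0, 0.688, 0.725, -0.0]
contact_force: [-0.6, 0.6, -2.3]
width: 0.0213
gripper_force: 69.9
```

In cleanly. Now down to the bottom.

send_rows(steps=[-1,0,0,0.3,0,-1,0,0,0.3,0,-1,0,0,0.2,0,-1,0,0,0.2,0,-1,0,0,0.2,0,-1,0,0,0,0])

```text
clock: 11.9
position: [0.5729, -0.2868, 0.0939]
ee_rot: [0.001, 0.688, 0.725, -0.0]
contact_force: [-3.1, 2.1, 10.2]
width: 0.021
gripper_force: 71.6
```

Bottomed at TCP z 0.094, so the foot is at about 0.022 (socket floor). I'll ease off 2 mm and turn clockwise (+roll).

send_rows(steps=[-1,0,0,-0.25,0,-1,0,0,0,5,-1,0,0,0,5,-1,0,0,0,5,-1,0,0,0,5,-1,0,0,0,5,-1,0,0,0,5,-1,0,0,0,5,-1,0,0,0,5,-1,0,0,0,0])

```text
clock: 12.9
position: [0.5708, -0.2868, 0.094]
ee_rot: [-0.001, 0.895, 0.447, -0.002]
contact_force: [-5.2, -0.6, 3.2]
width: 0.0214
gripper_force: 70.6
```

```bash
python3 - <<'E'
from h import *
s=get_state();print(s["position"],s["contact_force"],s["moment"],s["qpos"][5])
E
```

```text
[ 0.57081271 -0.28680938  0.09401174] [-5.2029722  -0.63197046  3.16954573] [-0.05290939  1.1739243   0.06066479] 0.0731108605855971
```

send_rows(steps=[-1,0,0,0,5,-1,0,0,0,4,-1,0,0,0,4,-1,0,0,0,3,-1,0,0,0,0])

```text
clock: 13.4
position: [0.5704, -0.2863, 0.094]
ee_rot: [-0.001, 0.948, 0.318, -0.002]
contact_force: [-6.5, -0.2, 4.5]
width: 0.0209
gripper_force: 70.8
```

```bash
cat > chk.py <<'E'
from h import *
s=get_state();w,x,y,z=s["ee_rot"];r=R.from_quat([x,y,z,w]).as_matrix()
print(s["position"].round(4),s["contact_force"].round(1),s["moment"].round(3),"tool y yaw",np.degrees(np.arctan2(r[1,1],r[0,1])),"w",s["width"])
im=get_image("top");g=im["color"].astype(float)
C=np.array([.5722,-.285])
# darkness vs. direction at radius 45..62 mm
out=[]
for a in range(100,200,3):
    v=[]
    for q in np.arange(.042,.064,.002):
        u,t=proj(im,[C[0]+q*np.cos(np.radians(a)),C[1]+q*np.sin(np.radians(a)),.05]);v.append(cv2.remap(g.mean(2).astype(np.float32),np.float32([[u]]),np.float32([[t]]),1)[0,0])
    out.append((a,int(np.mean(v))))
print(out)
E
python3 chk.py
```

```text
[ 0.5704 -0.2863  0.094 ] [-6.5 -0.2  4.5] [0.06  1.324 0.031] tool y yaw -52.91010895660634 w 0.02085060375610598
[(100, 96), (103, 96), (106, 96), (109, 98), (112, 98), (115, 97), (118, 90), (121, 92), (124, 117), (127, 138), (130, 117), (133, 75), (136, 56), (139, 61), (142, 95), (145, 127), (148, 133), (151, 133), (154, 133), (157, 133), (160, 132), (163, 134), (166, 139), (169, 143), (172, 145), (175, 145), (178, 146), (181, 145), (184, 144), (187, 143), (190, 142), (193, 140), (196, 138), (199, 135)]
```

The pointer has turned with the key to about 137°, with the pin at about 121°. I'll continue to the stop.

send_rows(steps=[-1,0,0,0,3,-1,0,0,0,3,-1,0,0,0,0])

```text
clock: 13.75
position: [0.5702, -0.2861, 0.094]
ee_rot: [-0.001, 0.963, 0.268, -0.002]
contact_force: [-6.7, 1.0, 5.4]
width: 0.0212
gripper_force: 70.8
```

```bash
python3 chk.py
```

```text
[ 0.5702 -0.2861  0.094 ] [-6.7  1.   5.4] [0.223 1.389 0.109] tool y yaw -58.90928200757964 w 0.021205134696078275
[(100, 96), (103, 96), (106, 96), (109, 97), (112, 98), (115, 97), (118, 89), (121, 86), (124, 84), (127, 68), (130, 57), (133, 61), (136, 94), (139, 128), (142, 135), (145, 134), (148, 133), (151, 132), (154, 133), (157, 132), (160, 132), (163, 134), (166, 139), (169, 143), (172, 145), (175, 145), (178, 146), (181, 145), (184, 145), (187, 143), (190, 141), (193, 140), (196, 138), (199, 135)]
```

send_rows(steps=[-1,0,0,0,2.5,-1,0,0,0,2.5,-1,0,0,0,0])

```text
clock: 14.1
position: [0.5701, -0.2858, 0.094]
ee_rot: [-0.001, 0.974, 0.227, -0.003]
contact_force: [-7.0, 1.3, 5.8]
width: 0.0213
gripper_force: 71.0
```

```bash
python3 chk.py
```

```text
[ 0.5701 -0.2858  0.094 ] [-7.   1.3  5.8] [0.329 1.346 0.768] tool y yaw -63.76352503557896 w 0.021293008239682214
[(100, 97), (103, 96), (106, 96), (109, 97), (112, 98), (115, 96), (118, 87), (121, 75), (124, 63), (127, 56), (130, 56), (133, 77), (136, 118), (139, 132), (142, 134), (145, 134), (148, 134), (151, 133), (154, 133), (157, 133), (160, 132), (163, 134), (166, 139), (169, 143), (172, 145), (175, 146), (178, 145), (181, 145), (184, 144), (187, 143), (190, 141), (193, 140), (196, 138), (199, 135)]
```

send_rows(steps=[-1,0,0,0,1.5,-1,0,0,0,0,-1,0,0,0,0])

```text
clock: 14.45
position: [0.5701, -0.2858, 0.094]
ee_rot: [-0.001, 0.977, 0.215, -0.003]
contact_force: [-6.8, 1.0, 6.5]
width: 0.021
gripper_force: 71.5
```

```bash
python3 chk.py
```

```text
[ 0.5701 -0.2858  0.094 ] [-6.8  1.   6.5] [0.411 1.304 1.208] tool y yaw -65.1404820207092 w 0.02098236493836309
[(100, 96), (103, 96), (106, 96), (109, 97), (112, 97), (115, 95), (118, 83), (121, 74), (124, 63), (127, 57), (130, 57), (133, 79), (136, 119), (139, 132), (142, 134), (145, 135), (148, 133), (151, 132), (154, 133), (157, 132), (160, 132), (163, 133), (166, 139), (169, 143), (172, 145), (175, 146), (178, 145), (181, 145), (184, 144), (187, 142), (190, 141), (193, 140), (196, 138), (199, 136)]
```

The moment about z rose to 1.2 N m while the pointer stayed put, so it is at the stop. I'll unwind the twist slightly (within the play), open and retreat upwards.

send_rows(steps=[-1,0,0,0,-2.5,-1,0,0,0,0,0,0,0,0,0,1,0,0,0,0,1,0,0,0,0,1,0,0,0,0,1,0,0,0,0,1,0,0,0,0,1,0,0,0,0,1,0,0,0,0])

```text
clock: 15.5
position: [0.5729, -0.2867, 0.0938]
ee_rot: [0.0, 0.972, 0.234, 0.0]
contact_force: [-0.5, -0.2, -0.4]
width: 0.0853
gripper_force: 0.0
```

send_rows(steps=[1,0,0,-1,0,1,0,0,-2,0,1,0,0,-3,0,1,0,0,-4,0,1,0,0,-4,0,1,0,0,-4,0,1,0,0,0,0,1,0,0,0,0])

```text
clock: 16.3
position: [0.5732, -0.2869, 0.2758]
ee_rot: [0.001, 0.972, 0.234, 0.001]
contact_force: [0.2, -0.6, -0.2]
width: 0.0857
gripper_force: 0.0
```

```bash
python3 chk.py; python3 - <<'E'
from h import *
a=get_image("side");g=a["color"].mean(2)
# bar dark region in the side view vs. the predicted bar of a seated key (foot .022)
for yaw in(25,29):
  kp=keypts([.5725,-.286],np.radians(yaw),.022)
  m=np.zeros(g.shape,np.uint8)
  pts=np.array([proj(a,[p[0],p[1],z]) for p in kp["bartop"] for z in(.102,.128)]).astype(np.float32)
  cv2.fillConvexPoly(m,cv2.convexHull(pts).astype(int),1); print(yaw,"pred bbox",pts.min(0).round(),pts.max(0).round(),"mean in bar",g[m>0].mean())
u,v=proj(a,[.5725,-.286,.115]).astype(int)
d=(g[v-45:v+45,u-50:u+50]<85).astype(np.uint8);n,l,st,c=cv2.connectedComponentsWithStats(d)
for i in range(1,n):
  if st[i,4]>40: print("dark blob bbox",st[i,0]+u-50,st[i,1]+v-45,st[i,0]+st[i,2]+u-50,st[i,1]+st[i,3]+v-45,st[i,4])
E
```

```text
[ 0.5732 -0.2869  0.2758] [ 0.2 -0.6 -0.2] [-0.008  0.037  0.016] tool y yaw -62.987877821482556 w 0.08568691235725234
[(100, 141), (103, 140), (106, 142), (109, 145), (112, 146), (115, 144), (118, 129), (121, 112), (124, 83), (127, 60), (130, 57), (133, 78), (136, 119), (139, 132), (142, 131), (145, 129), (148, 127), (151, 126), (154, 124), (157, 124), (160, 124), (163, 123), (166, 123), (169, 123), (172, 122), (175, 122), (178, 122), (181, 122), (184, 122), (187, 124), (190, 125), (193, 127), (196, 128), (199, 128)]
25 pred bbox [420. 197.] [445. 241.] mean in bar 77.5079575596817
29 pred bbox [422. 197.] [443. 241.] mean in bar 83.7599837000815
dark blob bbox 423 200 442 239 582
dark blob bbox 382 244 408 253 90
```

The bar's outline matches a fully seated key, and the pointer is still against the pin at about 129°. The robot is clear, so I'll hand in.

```bash
python3 -c "
from rig import *
print(sign_off())"
```

```text
the job is handed in; nothing more can be done
None
```

The square key is fully in the selector socket, turned clockwise until the pointer met the brass stop pin, and left standing there with the gripper clear; I handed it in at about 16 s on the robot's clock.

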